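Find the rocking corner of the hoop plate and press its shim flat

TASK

One corner of the aluminium hoop plate rocks: press down on the top of its four corner lugs, one after another, until you find the lug that gives, then press the raised tongue of that lug's shim down until the shim lies flat. Use only the fingertips, and do not lift or shift the plate; leave the other three shims standing up, and the thread cone, jar, screwdriver and wooden hoop where they are.

Things in the scene. Friction and masses are not known exactly. Their poses are not given: they have to be found in the camera images.
- plate: aluminium hoop plate, 1.6 kg, loose on four like-looking feet: 200 x 80 x 10 mm body, a lug at each corner (centres at plate x +-70, y +-75 mm) and a 72 mm round hoop seat in the middle, its top 16 mm above the underside. Origin: middle of the underside, 28 mm above the table. x: away from the robot (within 20 degrees), y: left, z: up. One lug's foot gives (another in each run), three are solid
- lug_near_left (a point): Near left corner lug: centre of its flat top, 38 mm above the table. 36 mm (plate x) by 56 mm (plate y) by 10 mm thick, its foot below. A firm lug does not sink. The lug that rocks starts to sink at 3 to 4 N and is fully down, 4 mm, at 8 N, rocking the plate about 0.04 rad; let go, it springs back.
- lug_near_right (a point): Near right corner lug: centre of its flat top, 38 mm above the table. 36 mm (plate x) by 56 mm (plate y) by 10 mm thick, its foot below. A firm lug does not sink. The lug that rocks starts to sink at 3 to 4 N and is fully down, 4 mm, at 8 N, rocking the plate about 0.04 rad; let go, it springs back.
- lug_far_left (a point): Far left corner lug: centre of its flat top, 38 mm above the table. 36 mm (plate x) by 56 mm (plate y) by 10 mm thick, its foot below. A firm lug does not sink. The lug that rocks starts to sink at 3 to 4 N and is fully down, 4 mm, at 8 N, rocking the plate about 0.04 rad; let go, it springs back.
- lug_far_right (a point): Far right corner lug: centre of its flat top, 38 mm above the table. 36 mm (plate x) by 56 mm (plate y) by 10 mm thick, its foot below. A firm lug does not sink. The lug that rocks starts to sink at 3 to 4 N and is fully down, 4 mm, at 8 N, rocking the plate about 0.04 rad; let go, it springs back.
- shim_a_press (a point): pressing spot on a shim's slanting tongue: top face, mid-width, 31 mm from the pivot, 11 mm from the tip. Shims are alike: steel strip 54 x 24 x 3 mm. Spot standing up: 36 mm above the table and 48 mm to plate -x of its lug's centre (same plate y); flat: 23 mm and 52 mm. Which lug a shim serves differs from run to run: go by position. z: normal of the tongue's face
- shim_a (a joint): angle (rad) of this shim about its cross pivot (21 mm above the table, 21 mm to plate -x of its lug's centre): 0 to 0.05 at the start, tongue slanting up; 0.45 is flat (level, against its stop). It takes 8 to 12 N at the pressing spot and stays where left. Flat under the rocking lug its tail just fills the gap; under a firm lug it jacks the lug up 3 mm, tilting the plate
- shim_b_press (a point): pressing spot on a shim's slanting tongue: top face, mid-width, 31 mm from the pivot, 11 mm from the tip. Shims are alike: steel strip 54 x 24 x 3 mm. Spot standing up: 36 mm above the table and 48 mm to plate -x of its lug's centre (same plate y); flat: 23 mm and 52 mm. Which lug a shim serves differs from run to run: go by position. z: normal of the tongue's face
- shim_b (a joint): angle (rad) of this shim about its cross pivot (21 mm above the table, 21 mm to plate -x of its lug's centre): 0 to 0.05 at the start, tongue slanting up; 0.45 is flat (level, against its stop). It takes 8 to 12 N at the pressing spot and stays where left. Flat under the rocking lug its tail just fills the gap; under a firm lug it jacks the lug up 3 mm, tilting the plate
- shim_c_press (a point): pressing spot on a shim's slanting tongue: top face, mid-width, 31 mm from the pivot, 11 mm from the tip. Shims are alike: steel strip 54 x 24 x 3 mm. Spot standing up: 36 mm above the table and 48 mm to plate -x of its lug's centre (same plate y); flat: 23 mm and 52 mm. Which lug a shim serves differs from run to run: go by position. z: normal of the tongue's face
- shim_c (a joint): angle (rad) of this shim about its cross pivot (21 mm above the table, 21 mm to plate -x of its lug's centre): 0 to 0.05 at the start, tongue slanting up; 0.45 is flat (level, against its stop). It takes 8 to 12 N at the pressing spot and stays where left. Flat under the rocking lug its tail just fills the gap; under a firm lug it jacks the lug up 3 mm, tilting the plate
- shim_d_press (a point): pressing spot on a shim's slanting tongue: top face, mid-width, 31 mm from the pivot, 11 mm from the tip. Shims are alike: steel strip 54 x 24 x 3 mm. Spot standing up: 36 mm above the table and 48 mm to plate -x of its lug's centre (same plate y); flat: 23 mm and 52 mm. Which lug a shim serves differs from run to run: go by position. z: normal of the tongue's face
- shim_d (a joint): angle (rad) of this shim about its cross pivot (21 mm above the table, 21 mm to plate -x of its lug's centre): 0 to 0.05 at the start, tongue slanting up; 0.45 is flat (level, against its stop). It takes 8 to 12 N at the pressing spot and stays where left. Flat under the rocking lug its tail just fills the gap; under a firm lug it jacks the lug up 3 mm, tilting the plate
- board: fixed plywood jig board, 290 x 250 x 8 mm, under the plate; origin on the table, 15 mm from its middle, right below the plate's origin at the start; same axes as the plate
- thread_cone: bystander: blue thread cone, 54 mm wide, 70 mm tall; origin at the centre of its underside
- bobbin_jar: bystander: small pale jar with a white lid, 48 mm wide, 60 mm tall; origin at the centre of its underside
- screwdriver: bystander: screwdriver lying along its own x, 160 mm long, at the right of the plate; origin at the underside
- hoop: bystander: wooden embroidery hoop lying flat beyond the plate, 100 mm across, 12 mm high; origin at the centre of its underside

How it is judged:
By the outcome, as a careful person would: the job done as asked, in the order asked, and still so for the second after the job is handed in, with the robot touching nothing.
It also fails if it takes over 48 s, if anything falls off the work surface, if the arm or the gripper's body presses on something with over 40 N, if the wrist force passes 120 N, or if a joint passes its speed limit or range.

ROBOT

A 7-joint arm with a two-finger parallel gripper is mounted at the origin on the work surface. World frame = base frame: x ahead of the robot, y to its left, z up, the work surface at z = 0. Lengths are in m, angles in rad, forces in N, time in s.
With the tool pointing down it reaches from about 0.425 to 0.925 m from the base axis. Payload 6.8 kg.
Tool frame: the origin (TCP) lies midway between the tips of the shut fingers; the grasp point (between the pads) lies 19 mm behind it; z points along the fingers, x is the direction in which the jaws open and shut, and the axes are right-handed (so a half turn about z gives the same grasp; the last joint's range is limited). The gripper opens to 85 mm and grips with 20 to 120 N. Pads are 22 mm wide; open, the fingers measure 114 mm over their backs; the gripper's body (76 mm by 85 mm) begins 54 mm behind the grasp point. The pads swing forward as they close: fully open they stand 13 mm farther back than shut.
Start: joints at [1.138, 0.477, 0.022, 1.555, -0.011, 1.109, -0.083], TCP at [0.215, -0.64, 0.231] pointing down, gripper open.
Joint ranges: [-2.96, 2.96], [-0.34, 2.1], [-1.41, 1.46], [0.24, 2.44], [-1.37, 4.51], [0.17, 1.92], [-2.96, 2.96]. Speed limits (rad/s): [2.39, 2.39, 3.14, 3.14, 3.14, 3.14, 3.14].

INTERFACE

Orientations are given as a rotation vector (axis times angle).
In Python, from bench import r gives the robot as it stands. The module is installed in compiled form; this text tells all that it offers.
- The arm moves only by the shell command python3 -m pendant 'ROWS' [OPENING] [FORCE]. ROWS is text: rows parted by semicolons, each of 4 numbers parted by spaces: the shift along the tool's x, y, z in cm, then the turn about the tool's z in degrees. A call has 1 to 8 rows; each row shifts and turns the pose as measured when the row begins, along the tool's axes as they then stand; what a row does not reach is not made up. A row lasts 1/12 s, in which the tool goes at most 41.7 mm and 7.16 degrees, less where a joint would pass 70% of its speed; a pose out of reach is approached as far as the arm can. A call with a gripper value outside its range is refused whole. OPENING is the closure in counts, from 0 (fully open) to 255 (shut), set as the call begins (- or left out, the last holds). The fingers move at their own pace and stop on an object; FORCE is the grip in N (left out, the last holds). Time passes only in rows, so rows that do not move let the fingers close. It gives the time, the measured TCP pose, the force and the opening at its end, in the units of the state.
- r.get_obs(): the state, without advancing time (a new reading comes with each control period).
- r.grab_frame(name): name is "scene" or "side" or "wrist"; returns a dict with "color" (480x640x3 uint8, red, green, blue), "fx", "fy", "cx", "cy" (pixels), "R" (3x3) and "t" (3): a world point X has camera coordinates R X + t; the wrist camera has in their place "hand_eye" (4x4, takes a point from camera to tool coordinates, whose origin is the TCP and whose axes are the tool frame's). Camera axes: x right, y down, z forward; pixel columns grow to the right and rows downward; lengths in m; the calibration is good to about 2 mm. The wrist camera is an equidistant fisheye: a pixel r from the principal point sees the ray r / f radians off the axis. A picture is of the moment at which its call begins: read the wrist's pose just before it. There is no depth.
- r.hand_in(): hands the job in, once; it reports no verdict.
The state is a dict: "clock": time; "joints": joint angles; "qvel": joint speeds; "tau": joint torques, N m; "tcp_pos": TCP position; "orientation": TCP orientation; "contact_force": force on the tool from outside, world axes, zero at the start; "moment": the same for the moment, N m; "grip_width": finger opening in m.
Only numpy, scipy, OpenCV 4.12 (cv2) and the standard library are available. Lean on these libraries where they do the work, as an engineer would, in place of code of your own. Each camera call takes 0.05 s, during which the arm holds its last target.

## Working session

There is one attempt and no reset: what is moved stays moved. The work goes in short steps, Python scripts to look and compute and a shell command to move; the robot and the scene stay as the last step left them, time stands still between calls to the robot, and variables do not carry over. Pictures are saved under pics/ and viewed, and the job is handed in when it is done.

```bash
mkdir -p pics; ls; python3 - <<'E'
from bench import r
import cv2,numpy as np
o=r.get_obs()
for k,v in o.items(): print(k,np.round(v,4))
for n in ("scene","side"):
    f=r.grab_frame(n); cv2.imwrite(f"pics/{n}0.png",f["color"][:,:,::-1])
    print(n,f["fx"],f["fy"],f["cx"],f["cy"],np.round(f["R"],4).tolist(),np.round(f["t"],4))
    R=np.array(f["R"]);print(-R.T@f["t"])
E
```

```text
pics
clock 0.0
joints [ 1.1379  0.4778  0.0223  1.5565 -0.0115  1.1093 -0.0831]
qvel [-0.0017  0.0006 -0.     -0.     -0.0001 -0.0021  0.003 ]
tau [ 7.00000e-04 -5.96458e+01  1.60810e+00 -2.81200e+01  1.25000e-02
  9.30000e-03 -0.00000e+00]
tcp_pos [ 0.2152 -0.6391  0.2303]
orientation [-2.5507e+00  1.8324e+00  2.5000e-03]
contact_force [ 0.7544 -0.2378 -0.1022]
moment [ 0.0005  0.0137 -0.0761]
grip_width 0.0854
scene 450.83714475774957 450.83714475774957 323.9611658575737 242.5329312895354 [[-0.6514, 0.7587, -0.0036], [0.5006, 0.4262, -0.7535], [-0.5701, -0.4926, -0.6575]] [ 0.3785 -0.2897  1.1215]
[1.03095466 0.38883276 0.52047328]
side 523.7244461664303 523.7244461664303 327.7426579937928 242.70713775553637 [[0.9997, 0.0079, 0.0245], [0.0252, -0.5057, -0.8624], [0.0056, 0.8627, -0.5057]] [-0.6169  0.0629  0.8685]
[ 0.6102501  -0.71251556  0.5085338 ]
```

View pics/scene0.png

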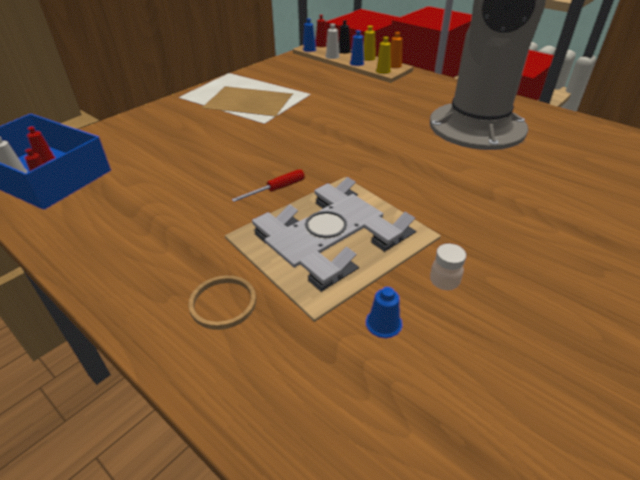

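View pics/side0.png

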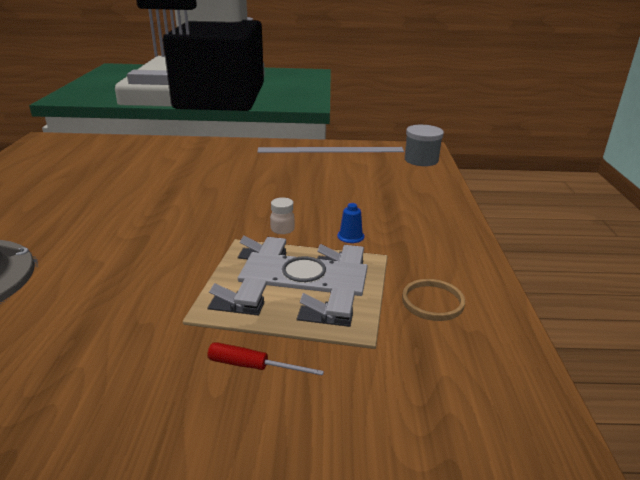

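The scene view shows the plate around (325,228) and the side view shows it around (303,270). The side view has near to the left, and each lug has a tongue slanting up on its robot-facing side. Next I'll enlarge both.

```bash
python3 - <<'E'
import cv2
a=cv2.imread("pics/scene0.png")[165:325,220:450]; cv2.imwrite("pics/sc_crop.png",cv2.resize(a,None,fx=3.4,fy=3.4,interpolation=cv2.INTER_CUBIC))
a=cv2.imread("pics/side0.png")[225:340,190:400]; cv2.imwrite("pics/si_crop.png",cv2.resize(a,None,fx=3.8,fy=3.8,interpolation=cv2.INTER_CUBIC))
E
```

```text
(no output)
```

View pics/sc_crop.png

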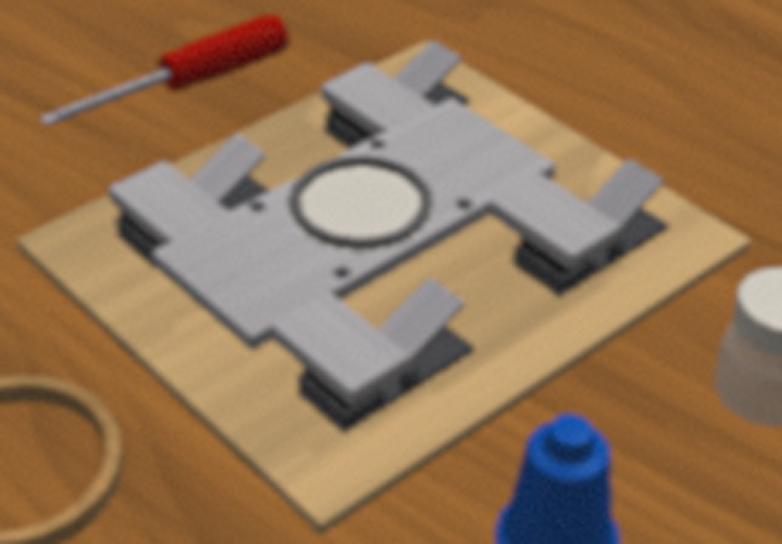

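View pics/si_crop.png

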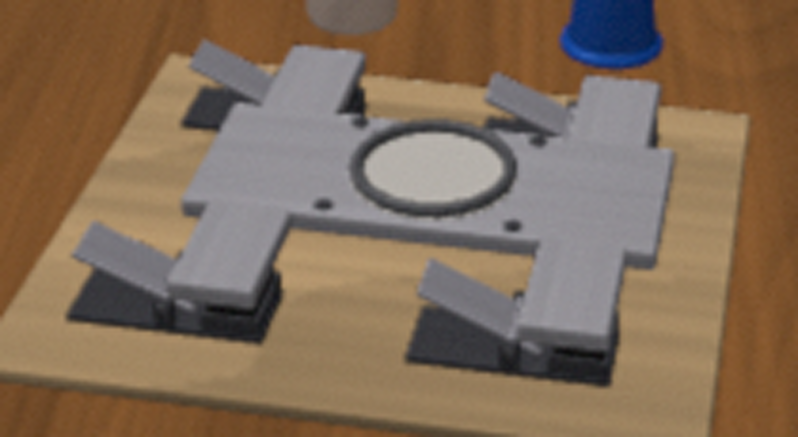

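```bash
cat > h.py <<'E'
import numpy as np,cv2
from bench import r
CAM={}
def cam(n):
    f=r.grab_frame(n); return dict(K=np.array([[f["fx"],0,f["cx"]],[0,f["fy"],f["cy"]],[0,0,1]]),R=np.array(f["R"]),t=np.array(f["t"]),c=f["color"])
def P(c): return c["K"]@np.c_[c["R"],c["t"]]
def tri(a,b,pa,pb):
    X=cv2.triangulatePoints(P(a),P(b),np.array(pa,float).reshape(2,1),np.array(pb,float).reshape(2,1)); X=(X[:3]/X[3]).ravel()
    err=[np.linalg.norm((lambda q:q[:2]/q[2])(P(c)@np.r_[X,1])-p) for c,p in((a,pa),(b,pb))]
    return X,err
def plane(c,p,z):
    d=c["R"].T@np.linalg.inv(c["K"])@np.r_[p,1]; o=-c["R"].T@c["t"]; return o+d*(z-o[2])/d[2]
E
python3 - <<'E'
from h import *
a=cam("scene");b=cam("side")
S=lambda u:(u[0]/3.4+220-.35,u[1]/3.4+165-.35)
T=lambda u:(u[0]/3.8+190-.37,u[1]/3.8+225-.37)
pts={"FLf":((350,392),(658,84)),"FLn":((408,355),(590,77)),"NLf":((575,256),(365,52)),"NLn":((628,222),(300,45)),
"FRf":((112,190),(612,343)),"FRn":((165,163),(522,333)),"NRf":((325,90),(250,303)),"NRn":((372,65),(170,290)),
"tipNL":((645,170),(198,50)),"tipNR":((445,52),(87,240)),"tipFL":((445,290),(492,85)),"tipFR":((250,148),(427,275))}
for k,(p,q) in pts.items():
    X,e=tri(a,b,S(p),T(q)); print(k,X.round(4),np.round(e,1))
# seat disc
for n,c,roi in (("scene",a,(290,200,365,250)),("side",b,(275,250,335,290))):
    im=cv2.cvtColor(c["c"],cv2.COLOR_RGB2HSV); x0,y0,x1,y1=roi
    m=((im[...,1]<60)&(im[...,2]>190))[y0:y1,x0:x1].astype(np.uint8)
    nn,l,s,ce=cv2.connectedComponentsWithStats(m); i=1+np.argmax(s[1:,4]); print(n,s[i],ce[i]+[x0,y0]); 
    (pa:=ce[i]+[x0,y0]); 
    if n=="scene": sa=pa
    else: print("seat",tri(a,b,sa,pa))
E
```

```text
FLf [0.6774 0.0804 0.0372] [0.1 0.1]
FLn [0.6451 0.0854 0.0378] [0.8 0.5]
NLf [0.5393 0.1036 0.0374] [0.4 0.3]
NLn [0.5064 0.1099 0.0385] [2.2 1.5]
FRf [ 0.6488 -0.1077  0.0344] [1.5 1.3]
FRn [ 0.6147 -0.1033  0.0344] [1.1 1. ]
NRf [ 0.5082 -0.0857  0.0323] [0.9 0.8]
NRn [ 0.4755 -0.0799  0.0339] [1.3 1.3]
tipNL [0.4624 0.0945 0.0409] [0.2 0.1]
tipNR [ 0.4392 -0.0541  0.0373] [0.2 0.2]
tipFL [0.6003 0.0723 0.0394] [0.1 0.1]
tipFR [ 0.578  -0.0745  0.0387] [0.1 0.1]
scene [ 19  15  34  19 496] [325.58669355 224.03427419]Traceback (most recent call last):
  File "<stdin>", line 14, in <module>
    return _wrapfunc(a, 'argmax', axis=axis, out=out, **kwds)
    return bound(*args, **kwds)
ValueError: attempt to get argmax of an empty sequence
```

```bash
cat >> h.py <<'E'
from scipy.spatial.transform import Rotation as Ro
# plate fit
W=np.array([[.6774,.0804],[.6451,.0854],[.5393,.1036],[.5064,.1099],[.6488,-.1077],[.6147,-.1033],[.5082,-.0857],[.4755,-.0799]])
M=np.array([[88,103],[52,103],[-52,103],[-88,103],[88,-103],[52,-103],[-52,-103],[-88,-103]])/1e3
def fit():
    a,b=M-M.mean(0),W-W.mean(0); H=a.T@b; th=np.arctan2(H[0,1]-H[1,0],H[0,0]+H[1,1])
    R=np.array([[np.cos(th),-np.sin(th)],[np.sin(th),np.cos(th)]]); return th,R,W.mean(0)-R@M.mean(0)
th,Rp,cp=fit()
LUG={k:cp+Rp@np.array(v)/1e3 for k,v in dict(NL=(-70,75),NR=(-70,-75),FL=(70,75),FR=(70,-75)).items()}
def go(xyz,show=True):
    o=r.get_obs(); R=Ro.from_rotvec(o["orientation"]).as_matrix(); d=R.T@(np.array(xyz)-o["tcp_pos"])*100
    want=np.array([*Rp@[-1,0]]); y=R[:2,1]; ang=np.degrees(np.arctan2(y[0]*want[1]-y[1]*want[0],y@want))
    print("clk",round(float(o["clock"]),2),"tcp",o["tcp_pos"].round(4),"F",np.round(o["contact_force"],1),"shift cm",d.round(2),"len",np.linalg.norm(d).round(2),"turn",round(-ang,1),"tilt",(R[:,2]).round(3))
E
python3 - <<'E'
from h import *
print(np.degrees(th),cp,{k:v.round(4) for k,v in LUG.items()}); print(((M@Rp.T+cp-W)*1e3).round(1).tolist())
go([*LUG["NR"],.12])
E
```

```text
-9.228808518907174 [5.76925e-01 3.37500e-04] {'NL': array([0.5199, 0.0856]), 'NR': array([ 0.4958, -0.0625]), 'FL': array([0.658 , 0.0631]), 'FR': array([ 0.634 , -0.0849])}
[[2.9, 7.5], [-0.3, 8.3], [2.8, 6.7], [0.2, 6.2], [-1.5, -7.7], [-3.0, -6.4], [0.9, -7.3], [-2.0, -7.3]]
clk 0.2 tcp [ 0.2153 -0.6394  0.2307] F [-0.  -0.2 -0.1] shift cm [-45.71 -45.    11.12] len 65.1 turn 27.8 tilt [-0.     0.001 -1.   ]
```

```bash
python3 -m pendant '0 0 0 7;0 0 0 7;0 0 0 7;0 0 0 6.8' 255 40; python3 -c "
from h import *
go([*LUG['NR'],.10])"
```

```text
clock: 0.53
tcp_pos: [0.2147, -0.6388, 0.2295]
orientation: [-2.018, 2.406, 0.005]
contact_force: [-0.0, 0.1, 0.3]
grip_width: 0.0385
clk 0.53 tcp [ 0.2147 -0.6388  0.2295] F [-0.   0.1  0.3] shift cm [-61.61 -17.65  13.11] len 65.42 turn -0.8 tilt [-0.001  0.003 -1.   ]
```

```bash
python3 -m pendant '-3.8 -1.1 .8 0;-3.8 -1.1 .8 0;-3.8 -1.1 .8 0;-3.8 -1.1 .8 0;-3.8 -1.1 .8 0;-3.8 -1.1 .8 0;-3.8 -1.1 .8 0;-3.8 -1.1 .8 0' ; python3 -c "
from h import *
go([*LUG['NR'],.10])"
```

```text
clock: 1.2
tcp_pos: [0.3542, -0.3562, 0.1626]
orientation: [1.984, -2.428, 0.005]
contact_force: [0.2, 1.3, 0.6]
grip_width: -0.0001
clk 1.2 tcp [ 0.3542 -0.3562  0.1626] F [0.2 1.3 0.6] shift cm [-31.64  -8.03   6.04] len 33.2 turn -2.3 tilt [-0.003 -0.006 -1.   ]
```

```bash
python3 -m pendant '-3.9 -1 .7 -1;-3.9 -1 .7 -1;-3.9 -1 .7 0;-3.9 -1 .7 0;-3.9 -1 .7 0;-3.9 -1 .7 0;-3.9 -1 .7 0;-3.9 -1 .7 0' ; python3 -c "
from h import *
go([*LUG['NR'],.06])"
```

```text
clock: 1.87
tcp_pos: [0.4868, -0.0559, 0.1045]
orientation: [2.027, -2.394, 0.01]
contact_force: [-0.4, -0.6, 0.3]
grip_width: -0.0003
clk 1.87 tcp [ 0.4868 -0.0559  0.1045] F [-0.4 -0.6  0.3] shift cm [ 0.47 -0.99  4.46] len 4.59 turn -0.3 tilt [ 0.001 -0.008 -1.   ]
```

```bash
python3 -m pendant '.2 -.5 1.5 0;.2 -.4 1.5 0;.05 -.1 1 0;0 0 0 0;0 0 0 0' ; python3 -c "
from h import *
go([*LUG['NR'],.06])
a=cam('scene');b=cam('side')
u=cv2.resize(a['c'][130:330,220:460],(400,333)); v=cv2.resize(b['c'][180:340,190:390],(400,320))
im=np.zeros((333,800,3),np.uint8); im[:,:400]=u; im[:320,400:]=v
cv2.imwrite('pics/p1.png',im[...,::-1])"
```

```text
clock: 2.28
tcp_pos: [0.5007, -0.0487, 0.0624]
orientation: [-2.051, 2.377, -0.006]
contact_force: [-0.1, 0.2, -0.3]
grip_width: 0.0
clk 2.28 tcp [ 0.5007 -0.0487  0.0624] F [-0.1  0.2 -0.3] shift cm [1.44 0.28 0.24] len 1.48 turn 0.8 tilt [ 0.004 -0.002 -1.   ]
```

View pics/p1.png

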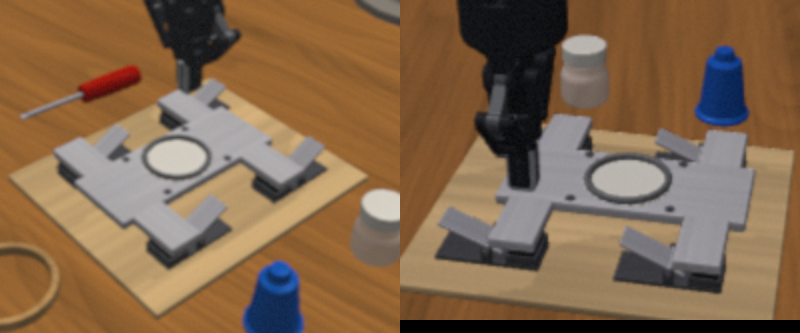

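The closed fingertips hang over the inner part of the near-right lug, side crop about (522,185). They are 14 mm short of its centre, as measured. I'll correct that and settle.

```bash
python3 -m pendant '.7 .15 0 .4;.7 .15 .2 .4;0 0 0 0;0 0 0 0' ; python3 -c "
from h import *
go([*LUG['NR'],.045])"
```

```text
clock: 2.72
tcp_pos: [0.4953, -0.0665, 0.063]
orientation: [-2.026, 2.397, -0.012]
contact_force: [1.1, 0.2, -0.4]
grip_width: 0.0001
clk 2.72 tcp [ 0.4953 -0.0665  0.063 ] F [ 1.1  0.2 -0.4] shift cm [-0.41  0.03  1.8 ] len 1.85 turn -0.4 tilt [ 0.007 -0.004 -1.   ]
```

```bash
python3 -m pendant '-.2 0 .6 0;0 0 .6 0;0 0 .3 0;0 0 0 0' ; python3 -m pendant '0 0 .1 0;0 0 .1 0'; python3 -c "
from h import *
go([*LUG['NR'],.038])"
```

```text
clock: 3.05
tcp_pos: [0.496, -0.0652, 0.0472]
orientation: [-2.023, 2.398, -0.014]
contact_force: [-0.1, 0.3, -0.4]
grip_width: -0.0003
clock: 3.22
tcp_pos: [0.4959, -0.0648, 0.0446]
orientation: [-2.024, 2.397, -0.012]
contact_force: [0.2, -0.5, -0.6]
grip_width: -0.0001
clk 3.22 tcp [ 0.4959 -0.0648  0.0446] F [ 0.2 -0.5 -0.6] shift cm [-0.23  0.05  0.66] len 0.7 turn -0.4 tilt [ 0.008 -0.003 -1.   ]
```

```bash
python3 -m pendant '0 0 .15 0;0 0 .1 0'; for i in 1 2 3 4 5 6; do :; done; python3 -m pendant '0 0 .1 0'; python3 -m pendant '0 0 .1 0'
```

```text
clock: 3.38
tcp_pos: [0.496, -0.0645, 0.0418]
orientation: [-2.025, 2.397, -0.012]
contact_force: [0.3, -0.1, -0.4]
grip_width: 0.0001
clock: 3.47
tcp_pos: [0.4961, -0.0643, 0.0407]
orientation: [-2.025, 2.397, -0.012]
contact_force: [-0.2, -0.3, -0.3]
grip_width: 0.0001
clock: 3.55
tcp_pos: [0.4961, -0.0643, 0.0396]
orientation: [-2.025, 2.397, -0.012]
contact_force: [0.1, 0.3, -0.4]
grip_width: 0.0003
```

```bash
python3 -m pendant '0 0 .1 0'; python3 -m pendant '0 0 .1 0'; python3 -m pendant '0 0 .1 0'
```

```text
clock: 3.63
tcp_pos: [0.4962, -0.0643, 0.0385]
orientation: [-2.025, 2.397, -0.012]
contact_force: [0.8, -0.2, -1.0]
grip_width: -0.0001
clock: 3.72
tcp_pos: [0.4962, -0.0643, 0.038]
orientation: [-2.025, 2.397, -0.012]
contact_force: [-6.8, -0.6, 22.3]
grip_width: 0.0005
clock: 3.8
tcp_pos: [0.4962, -0.0643, 0.038]
orientation: [-2.025, 2.397, -0.012]
contact_force: [-6.0, 0.5, 23.7]
grip_width: -0.0001
```

The near-right lug carries 23 N at z = 0.038 without sinking, so it is firm. Next is the near-left lug.

```bash
python3 -m pendant '0 0 -1.5 0;0 0 -1.5 0;-3 0 0 0;-3.5 0 0 0;-3.5 0 0 0;-2.5 0 0 0;0 0 0 0;0 0 0 0'; python3 -c "
from h import *
go([*LUG['NL'],.045])"
```

```text
clock: 4.47
tcp_pos: [0.5192, 0.0618, 0.0702]
orientation: [-2.015, 2.402, -0.016]
contact_force: [-0.1, -1.0, -0.7]
grip_width: -0.0001
clk 4.47 tcp [0.5192 0.0618 0.0702] F [-0.1 -1.  -0.7] shift cm [-2.36  0.38  2.51] len 3.46 turn -0.8 tilt [ 0.011 -0.004 -1.   ]
```

```bash
python3 -m pendant '-1.2 .2 .3 -.4;-.8 .1 .8 0;0 0 .6 0;0 0 .3 0;0 0 0 0;0 0 0 0'; python3 -c "
from h import *
go([*LUG['NL'],.038])"
```

```text
clock: 4.97
tcp_pos: [0.5188, 0.0805, 0.0468]
orientation: [-2.022, 2.4, -0.016]
contact_force: [-0.4, -0.9, -0.1]
grip_width: -0.0001
clk 4.97 tcp [0.5188 0.0805 0.0468] F [-0.4 -0.9 -0.1] shift cm [-0.52 -0.01  0.88] len 1.02 turn -0.5 tilt [ 0.009 -0.006 -1.   ]
```

```bash
python3 -m pendant '-.4 0 .2 0;0 0 .2 0;0 0 .2 0;0 0 0 0'; python3 -m pendant '0 0 .1 0';python3 -m pendant '0 0 .05 0'; python3 -m pendant '0 0 .05 0'; python3 -m pendant '0 0 .05 0'
```

```text
clock: 5.3
tcp_pos: [0.5197, 0.0828, 0.0402]
orientation: [-2.019, 2.404, -0.016]
contact_force: [-0.9, -0.5, -0.0]
grip_width: 0.0001
clock: 5.38
tcp_pos: [0.5198, 0.0827, 0.0393]
orientation: [-2.018, 2.404, -0.017]
contact_force: [0.5, 0.5, 0.0]
grip_width: 0.0
clock: 5.47
tcp_pos: [0.5199, 0.0826, 0.0387]
orientation: [-2.018, 2.404, -0.017]
contact_force: [-0.6, -0.1, -0.4]
grip_width: 0.0001
clock: 5.55
tcp_pos: [0.5199, 0.0825, 0.0382]
orientation: [-2.018, 2.404, -0.017]
contact_force: [0.2, 0.6, 0.1]
grip_width: -0.0002
clock: 5.63
tcp_pos: [0.5199, 0.0825, 0.0379]
orientation: [-2.018, 2.404, -0.017]
contact_force: [-1.5, 0.5, 3.8]
grip_width: -0.0001
```

```bash
python3 -m pendant '0 0 .05 0'; python3 -m pendant '0 0 .05 0'; python3 -m pendant '0 0 .07 0'; python3 -m pendant '0 0 .07 0'
```

```text
clock: 5.72
tcp_pos: [0.5199, 0.0826, 0.0376]
orientation: [-2.018, 2.404, -0.017]
contact_force: [-1.5, -1.4, 4.4]
grip_width: 0.0002
clock: 5.8
tcp_pos: [0.5199, 0.0826, 0.0373]
orientation: [-2.018, 2.404, -0.017]
contact_force: [-2.1, -0.2, 4.9]
grip_width: 0.0
clock: 5.88
tcp_pos: [0.5199, 0.0826, 0.0369]
orientation: [-2.018, 2.404, -0.017]
contact_force: [-2.1, 0.9, 5.3]
grip_width: -0.0001
clock: 5.97
tcp_pos: [0.5199, 0.0826, 0.0364]
orientation: [-2.018, 2.404, -0.017]
contact_force: [-2.4, -0.6, 5.6]
grip_width: -0.0002
```

```bash
python3 -m pendant '0 0 .08 0;0 0 .08 0'; python3 -m pendant '0 0 .08 0;0 0 .08 0';  python3 -c "
from h import *
go([*LUG['NL'],.038])"; python3 -m pendant '0 0 .08 0;0 0 .06 0'
```

```text
clock: 6.13
tcp_pos: [0.5198, 0.0827, 0.0353]
orientation: [-2.018, 2.404, -0.017]
contact_force: [-2.1, 0.1, 7.1]
grip_width: 0.0003
clock: 6.3
tcp_pos: [0.5198, 0.0828, 0.0343]
orientation: [-2.018, 2.404, -0.017]
contact_force: [-3.3, -0.2, 12.1]
grip_width: -0.0001
clk 6.3 tcp [0.5198 0.0828 0.0343] F [-3.3 -0.2 12.1] shift cm [-0.28  0.04 -0.37] len 0.46 turn -0.7 tilt [ 0.009 -0.007 -1.   ]
clock: 6.47
tcp_pos: [0.5198, 0.0828, 0.0344]
orientation: [-2.018, 2.404, -0.018]
contact_force: [-3.7, -0.0, 11.2]
grip_width: -0.0001
```

The near-left lug gives: it sinks from 0.038 to 0.0343 at 4–8 N and then stops hard. Its tongue tip was triangulated at (0.462, 0.095, 0.041), which agrees with the plate fit. I'll release and move over the pressing spot.

```bash
python3 -m pendant '0 0 -1 0;0 0 -1.5 0;0 0 -1.2 0;0 2 0 0;0 2.5 0 0;0 0 0 0;0 0 0 0'; python3 -c "
from h import *
go([*(LUG['NL']+Rp@[-.050,0]),.05])
a=cam('scene');b=cam('side')
u=cv2.resize(a['c'][130:330,220:460],(400,333)); v=cv2.resize(b['c'][180:340,190:390],(400,320))
im=np.zeros((333,800,3),np.uint8); im[:,:400]=u; im[:320,400:]=v
cv2.imwrite('pics/p2.png',im[...,::-1])"
```

```text
clock: 7.05
tcp_pos: [0.4763, 0.0912, 0.0749]
orientation: [-2.014, 2.401, -0.022]
contact_force: [0.5, -0.1, 0.0]
grip_width: -0.0001
clk 7.05 tcp [0.4763 0.0912 0.0749] F [ 0.5 -0.1  0. ] shift cm [-0.15  0.65  2.48] len 2.57 turn -0.8 tilt [ 0.015 -0.006 -1.   ]
```

View pics/p2.png

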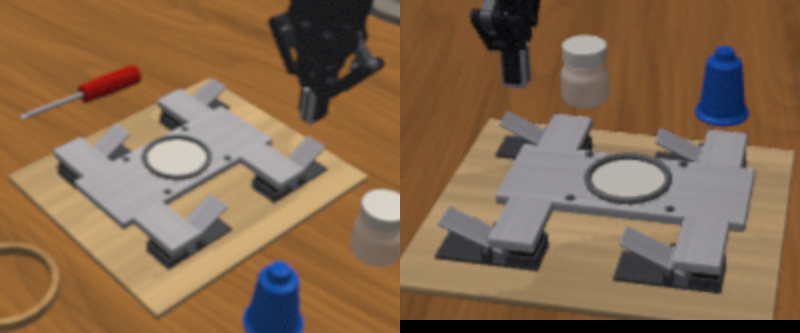

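The tips are above the near-left tongue, scene crop about (312,115) over the tongue at (308,155), and the plate looks unchanged. I'll check the jar's distance, then descend.

```bash
python3 -c "
from h import *
a=cam('scene');b=cam('side'); print(tri(a,b,(220+380*.6,130+200*.6),(190+585/2-200,180+43/2)))"
python3 -m pendant '-.1 .3 .5 -.4;-.05 .2 .6 0;0 .1 .6 0;0 0 .3 0;0 0 0 0;0 0 0 0'; python3 -c "
from h import *
go([*(LUG['NL']+Rp@[-.050,0]),.042])"
```

```text
(array([0.52636783, 0.20022339, 0.06333518]), [np.float64(0.13317059157155162), np.float64(0.07771725817373613)])
clock: 7.75
tcp_pos: [0.4723, 0.0931, 0.051]
orientation: [-2.021, 2.397, -0.021]
contact_force: [0.3, -0.6, -0.0]
grip_width: -0.0
clk 7.75 tcp [0.4723 0.0931 0.051 ] F [ 0.3 -0.6 -0. ] shift cm [-0.02  0.2   0.89] len 0.92 turn -0.5 tilt [ 0.013 -0.006 -1.   ]
```

```bash
python3 -m pendant '0 .15 .3 0;0 .05 .3 0;0 0 .2 0;0 0 0 0'; python3 -m pendant '0 0 .15 0'; python3 -m pendant '0 0 .15 0';python3 -m pendant '0 0 .15 0';python3 -m pendant '0 0 .15 0'
```

```text
clock: 8.08
tcp_pos: [0.4705, 0.0934, 0.0421]
orientation: [-2.021, 2.397, -0.021]
contact_force: [-0.6, -0.1, 0.1]
grip_width: 0.0001
clock: 8.17
tcp_pos: [0.4707, 0.0934, 0.0407]
orientation: [-2.02, 2.397, -0.021]
contact_force: [-0.9, 0.5, 7.0]
grip_width: 0.0
clock: 8.25
tcp_pos: [0.471, 0.0936, 0.0395]
orientation: [-2.02, 2.396, -0.021]
contact_force: [-2.2, 0.0, 8.0]
grip_width: 0.0002
clock: 8.33
tcp_pos: [0.4713, 0.0936, 0.0384]
orientation: [-2.02, 2.396, -0.022]
contact_force: [-2.1, -1.0, 7.7]
grip_width: 0.0001
clock: 8.42
tcp_pos: [0.4716, 0.0937, 0.0375]
orientation: [-2.019, 2.396, -0.022]
contact_force: [-2.4, 0.5, 7.9]
grip_width: -0.0001
```

```bash
python3 -m pendant '0 .05 .2 0;0 .05 .2 0;0 .05 .2 0;0 .05 .2 0'; python3 -m pendant '0 .05 .2 0;0 .05 .2 0'; python3 -m pendant '0 .05 .15 0;0 .05 .15 0';python3 -m pendant '0 0 .1 0'
```

```text
clock: 8.75
tcp_pos: [0.4703, 0.094, 0.0314]
orientation: [-2.018, 2.396, -0.024]
contact_force: [-2.5, -0.5, 7.6]
grip_width: -0.0002
clock: 8.92
tcp_pos: [0.4695, 0.0942, 0.0283]
orientation: [-2.018, 2.396, -0.025]
contact_force: [-1.9, 0.0, 6.1]
grip_width: -0.0002
clock: 9.08
tcp_pos: [0.4692, 0.0942, 0.0261]
orientation: [-2.017, 2.395, -0.026]
contact_force: [-0.9, -1.0, 6.6]
grip_width: 0.0003
clock: 9.17
tcp_pos: [0.4691, 0.0942, 0.0255]
orientation: [-2.017, 2.395, -0.027]
contact_force: [-3.2, -0.1, 7.2]
grip_width: -0.0
```

```bash
python3 -m pendant '0 0 .1 0;0 0 .1 0';python3 -m pendant '0 0 .1 0';python3 -m pendant '0 0 .1 0';python3 -m pendant '0 0 .1 0'
```

```text
clock: 9.33
tcp_pos: [0.469, 0.0942, 0.0242]
orientation: [-2.017, 2.396, -0.027]
contact_force: [-2.2, -0.1, 7.0]
grip_width: -0.0001
clock: 9.42
tcp_pos: [0.4689, 0.0942, 0.0236]
orientation: [-2.017, 2.396, -0.027]
contact_force: [-1.7, -0.1, 6.5]
grip_width: -0.0003
clock: 9.5
tcp_pos: [0.4689, 0.0942, 0.023]
orientation: [-2.017, 2.396, -0.027]
contact_force: [-2.7, 0.9, 8.5]
grip_width: 0.0001
clock: 9.58
tcp_pos: [0.4689, 0.0943, 0.0227]
orientation: [-2.017, 2.396, -0.027]
contact_force: [-5.1, -1.0, 18.1]
grip_width: -0.0
```

```bash
python3 -m pendant '0 0 .1 0';python3 -m pendant '0 0 .13 0;0 0 .13 0'
```

```text
clock: 9.67
tcp_pos: [0.4689, 0.0943, 0.0227]
orientation: [-2.017, 2.396, -0.027]
contact_force: [-6.0, -1.4, 19.4]
grip_width: 0.0002
clock: 9.83
tcp_pos: [0.4689, 0.0943, 0.0226]
orientation: [-2.016, 2.397, -0.028]
contact_force: [-6.3, -1.4, 22.4]
grip_width: 0.0
```

The tongue is against its stop: z stays at 0.0226 under 22 N. I'll lift away and inspect.

```bash
python3 -m pendant '0 0 -1 0;0 0 -2 0;0 0 -3 0;0 0 -3.5 0;0 0 -3.5 0;0 2 -3 0;0 0 0 0;0 0 0 0'; python3 -c "
from h import *
go([*(LUG['NL']+Rp@[-.050,0]),.042])
a=cam('scene');b=cam('side')
cv2.imwrite('pics/sc3.png',cv2.resize(a['c'][165:325,220:450],None,fx=3.4,fy=3.4,interpolation=2)[...,::-1])
cv2.imwrite('pics/si3.png',cv2.resize(b['c'][225:340,190:400],None,fx=3.8,fy=3.8,interpolation=2)[...,::-1])"
```

```text
clock: 10.5
tcp_pos: [0.4458, 0.0993, 0.1906]
orientation: [-2.015, 2.396, -0.029]
contact_force: [0.0, 0.3, -0.2]
grip_width: -0.0001
clk 10.5 tcp [0.4458 0.0993 0.1906] F [ 0.   0.3 -0.2] shift cm [ 0.09 -2.22 14.91] len 15.07 turn -0.6 tilt [ 0.02  -0.007 -1.   ]
```

View pics/sc3.png

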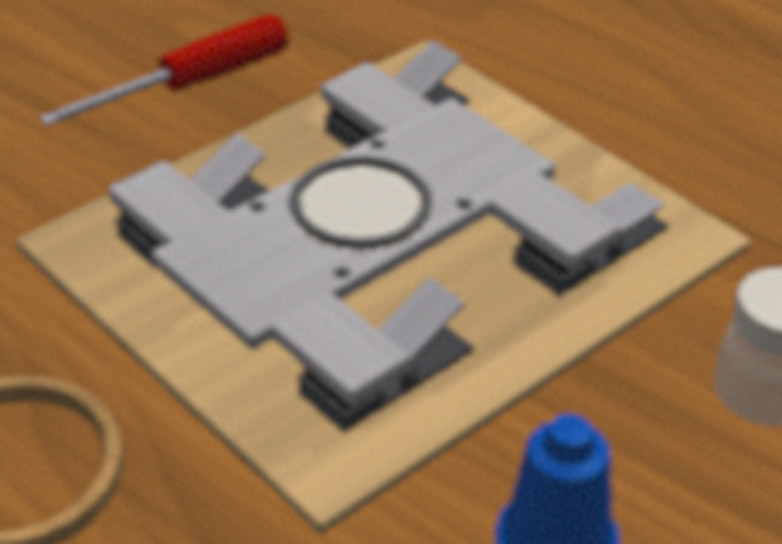

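View pics/si3.png

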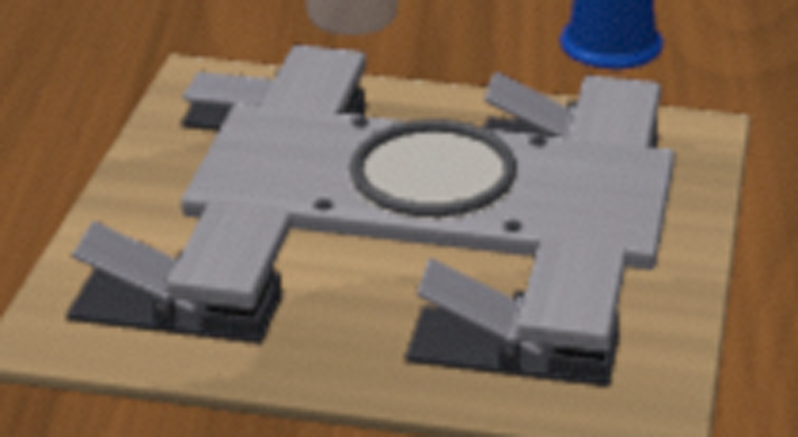

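The near-left tongue now lies level: scene crop about (632,203), side crop about (225,88). The other three still stand, and the plate edges sit at the same pixels as before. One last numeric check, then I'll hand in.

```bash
python3 - <<'E'
from h import *
a=cam("scene");b=cam("side")
S=lambda u:(u[0]/3.4+220-.35,u[1]/3.4+165-.35)
T=lambda u:(u[0]/3.8+190-.37,u[1]/3.8+225-.37)
print("tip NL",tri(a,b,S((646,194)),T((194,84))))
for n,c in(("scene",a),("side",b)):
    d=cv2.absdiff(cv2.GaussianBlur(cv2.imread(f"pics/{n}0.png")[...,::-1],(0,0),1),cv2.GaussianBlur(c["c"],(0,0),1)).max(2)
    m=(d>20).astype(np.uint8); nn,l,s,ce=cv2.connectedComponentsWithStats(m); print(n,[x.tolist() for x in s[1:] if x[4]>8])
print(r.get_obs()["contact_force"]); r.hand_in()
E
```

```text
tip NL (array([0.45896512, 0.09487451, 0.02258253]), [np.float64(0.2743775959027799), np.float64(0.20161001190703354)])
scene [[403, 0, 80, 138, 6715], [479, 0, 57, 39, 1562], [536, 0, 7, 18, 34], [530, 8, 14, 37, 103], [394, 211, 21, 22, 260]]
side [[184, 0, 12, 10, 106], [187, 0, 53, 21, 972], [187, 21, 54, 11, 449], [192, 40, 48, 13, 480], [230, 91, 4, 3, 12], [203, 93, 13, 23, 195], [224, 95, 5, 4, 15], [200, 111, 39, 49, 1151], [239, 235, 23, 18, 276]]
[-0.11617725 -0.57726345 -0.58111186]
the job is handed in; nothing more can be done
```

The near-left lug was the one that rocked, and its shim now lies flat. I handed the job in at about 11 s of the 48 s allowed.

- **Finding the lug:** I pressed near right first, and it held 23 N without sinking. Near left sank 3.7 mm at 4–8 N and then stopped hard, so I did not press the two far lugs.
- **Pressing the shim:** I pushed the near-left tongue down with the closed fingertips at about 8 N. It met its stop at 22.6 mm and stayed there under 22 N.
- **Final checks:** After lifting off, the cameras put the tongue tip at 22.6 mm, against 23 mm expected for flat. Comparing the before and after pictures, nothing on the table changed except that tongue. The plate, the other three shims and the bystanders are where they were, and nothing is touching the tool.
- **Disagreement:** The outer ends of the lugs measured about 96 mm from the plate's middle line, not the 103 mm the text implies. The tongue tips did match the stated ±75 mm, so I used that. I did not press the near-left lug again after flattening the shim.

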